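Clear the resin cube away and pop the orange drawer

ROBOT

A 7-joint arm with a two-finger parallel gripper is mounted at the origin on the work surface. World frame = base frame: x ahead of the robot, y to its left, z up, the work surface at z = 0. Lengths are in m, angles in rad, forces in N, time in s.
With the tool pointing down it reaches from about 0.425 to 1.025 m from the base axis. Payload 9.4 kg.
Tool frame: the origin (TCP) lies midway between the tips of the shut fingers; the grasp point (between the pads) lies 19 mm behind it (env.hold_point_z is the z of the grasp point in the tool frame, in m); z points along the fingers, y is the line along which they close (so a half turn about z gives the same grasp; the last joint's range is limited). The gripper opens to 93 mm and grips with 3 to 60 N. Pads are 15 mm wide; open, the fingers measure 128 mm over their backs; the gripper's body (75 mm by 188 mm) begins 65 mm behind the grasp point.
Start: joints at [-1.209, 0.599, -0.003, 1.599, 0.002, 0.943, -0.08], TCP at [0.308, 0.656, 0.219] pointing down, gripper open.
Joint ranges: [-2.57, 2.57], [-0.35, 1.97], [-1.29, 1.29], [0.11, 2.56], [-1.05, 4.19], [0.11, 1.86], [-2.63, 2.63]. Speed limits (rad/s): [2.22, 2.22, 3.01, 3.01, 3.14, 3.14, 3.14].

INTERFACE

Orientations are given as a rotation vector (axis times angle).
In Python, from bench import env gives the robot as it stands.
- The arm moves only by the tool jog_arm, never from a script. Its argument "moves" is a list of rows, each a list of 7 numbers: the shift along the tool's x, y, z in units of 40 mm (1.0 is 40 mm), then the turn, a rotation vector about the tool's x, y, z in units of 5 degrees (1.0 is 5 degrees), then the closure, from 0 (fully open) to 1 (shut). A call has 1 to 8 rows; each row is the pose to reach, as a shift and turn from the pose commanded when the call began, along the tool's axes at that moment; what a row does not reach only later rows make up. A row lasts 1/12 s, in which the tool goes at most 41.7 mm and 7.16 degrees, less where a joint would pass 70% of its speed; a pose out of reach is approached as far as the arm can. A call with a gripper value outside its range is refused whole. The fingers move at their own pace and stop on an object; the grip force is fixed at half the most. Time passes only in rows, so rows that repeat a pose let the fingers close. It gives the time, the measured TCP pose, the force, the opening and the grip force at its end, in the units of the state.
- env.state(): the state, without advancing time (a new reading comes with each control period).
- env.read_camera(name): name is "scene" or "top"; returns (picture, depth): 384x512x3 uint8, red, green, blue; 384x512 float32, m along the optical axis (not along the pixel's ray), 0 where there is no reading.
- env.get_calibration(name): a dict with "fx", "fy", "cx", "cy" (pixels), "k1" (the pictures are not rectified: a ray, as slopes to the right and down, at radius r is drawn at 1 + k1 r^2 times it, then the intrinsics apply), "R" (3x3) and "t" (3): a world point X has camera coordinates R X + t. Camera axes: x right, y down, z forward; pixel columns grow to the right and rows downward; lengths in m; the calibration is good to about 2 mm. A picture is of the moment at which its call begins. get_calibration takes no time and is no camera call.
- env.finish_job(): hands the job in; it is judged then, once.
The state is a dict: "time_s": time; "joints": joint angles; "joint_velocities": joint speeds; "joint_efforts": joint torques, N m; "position": TCP position; "tcp_rot": TCP orientation; "wrist_force": force on the tool from outside, world axes, zero at the start; "ft_torque": the same for the moment, N m; "gripper_width": opening from 0.0 (shut) to 1.0 (fully open); "finger_force": force on a finger pad.
Only numpy, scipy, OpenCV 4.12 (cv2) and the standard library are available. Lean on these libraries where they do the work, as an engineer would, in place of code of your own. Each camera call takes 0.05 s, during which the arm holds its last target. There are 200 camera calls.

TASK

The blue resin cube stands in the way of the orange-fronted drawer of the black parts cabinet. Slide the cube along the counter, without lifting it, until it sits wholly on the green mat; then press the orange drawer front in until its push catch lets go, and back off so the drawer springs ajar and stays so. Leave the other two drawers shut and the rest of the things where they are.

Things in the scene. Friction and masses are not known exactly. Their poses are not given: they have to be found in the camera images.
- cabinet: black parts cabinet, fixed, 300 mm wide (y), 172 mm deep (x), 74 mm high, holding three drawers side by side, 96 mm apart; origin at counter level in the middle of its face; x points into the cabinet, away from the robot, y along the face, z up. The drawers stand in any order. A drawer's catch lets go once its front is pressed in 5 mm, taking about 5 N; as the finger draws back, a spring pushes it out 40 mm.
- orange_drawer_face (a point): centre of the outer face of the orange drawer's front, 37 mm above the counter; the front stands 14 mm out of the cabinet and moves with the drawer; x points into the cabinet, y along its face, z up
- orange_drawer (a joint): travel of the drawer with the orange front, m: 0 = shut on its catch; negative = pressed in (stop at -0.010); positive = out of the cabinet (stop at 0.040 = sprung ajar). Front 86 mm wide, from 9 to 65 mm above the counter. The one to open; a patch on the cabinet's top over it is orange too.
- white_drawer_face (a point): centre of the outer face of the white drawer's front, 37 mm above the counter; the front stands 14 mm out of the cabinet and moves with the drawer; x points into the cabinet, y along its face, z up
- white_drawer (a joint): travel of the drawer with the white front, m: 0 = shut on its catch; negative = pressed in (stop at -0.010); positive = out of the cabinet (stop at 0.040 = sprung ajar). Front 86 mm wide, from 9 to 65 mm above the counter. To stay shut.
- grey_drawer_face (a point): centre of the outer face of the grey drawer's front, 37 mm above the counter; the front stands 14 mm out of the cabinet and moves with the drawer; x points into the cabinet, y along its face, z up
- grey_drawer (a joint): travel of the drawer with the grey front, m: 0 = shut on its catch; negative = pressed in (stop at -0.010); positive = out of the cabinet (stop at 0.040 = sprung ajar). Front 86 mm wide, from 9 to 65 mm above the counter. To stay shut.
- cube: translucent blue cured resin cube, loose, 50 mm each way, about 145 g, standing on the counter 10 to 30 mm in front of the orange drawer front; origin at the centre of its underside, z up
- mat: flat green mat with a black rim, 130 x 130 mm and 1 mm thin, lying on the counter to the left or right before the cabinet; it offers no edge to the cube, which slides over it at counter height; origin at its centre at counter level, x and y along its sides
- cup: frosted glass cup, loose, 95 mm high, 76 mm across the rim; origin at the centre of its underside; leave alone
- flashlight: UV flashlight lying down, loose, 120 mm long, 33 mm thick, along its x; origin under its middle; leave alone
- scraper: grey plastic scraper lying flat, loose, 148 mm long along its x (from -88 to 60 mm), blade 60 mm wide, 12 mm thick; leave alone
- resin_bottle: amber bottle, loose, 68 mm across, 170 mm high; origin at the centre of its underside; leave alone
- cast_tray: white open tray, loose, 130 x 100 x 35 mm; origin at the centre of its underside; leave alone
Things that resemble listed ones, but are neither listed nor needed, are in the scene too. Of the things like the cube, leave any that is red or yellow; of the rest the smaller one is meant.

How it is judged:
On the way, in this order (a step that is already met when the one before it is completed fails the run):
1. the cube stands wholly on the mat, the orange drawer still shut (x of cube in the frame of mat between -0.042 and 0.042 m and y of cube in the frame of mat between -0.042 and 0.042 m and height (world z) of cube below 0.004 m and angle between cube's own z axis and vertical below 0.1 rad and linear speed of cube below 0.02 m/s and value of joint orange_drawer below 0.006 m), for 0.2 s.
2. the orange drawer, pressed and let go, has sprung ajar (value of joint orange_drawer above 0.03 m), for 0.2 s.
At the end, for the whole second after the job is handed in: The cube stands flat and at rest with its centre within 42 mm of the mat's centre along each side of the mat, the orange drawer is out by more than 30 mm, the white and grey drawers are shut (within 6 mm), and no other thing has moved 30 mm (x of cube in the frame of mat between -0.042 and 0.042 m and y of cube in the frame of mat between -0.042 and 0.042 m and height (world z) of cube below 0.004 m and angle between cube's own z axis and vertical below 0.1 rad and linear speed of cube below 0.01 m/s and value of joint orange_drawer above 0.03 m and value of joint each of white_drawer, grey_drawer below 0.006 m and distance of each of cup, flashlight, scraper, resin_bottle, cast_tray from where it was at the start of the episode below 0.03 m); the robot touches nothing.
It fails at once if the cube is lifted or tipped (height (world z) of cube above 0.012 m or angle between cube's own z axis and vertical above 0.35 rad).
It fails at once if the white or the grey drawer springs open (value of joint any of white_drawer, grey_drawer above 0.012 m).
It fails at once if a bystander is shifted by 30 mm or more, or lifted or tipped (distance of any of cup, flashlight, scraper, resin_bottle, cast_tray from where it was at the start of the episode above 0.03 m or angle between any of cup, flashlight, scraper, resin_bottle, cast_tray's own z axis and vertical above 0.5 rad).
It also fails if it takes over 67 s, if anything falls off the work surface, if the arm or the gripper's body presses on something with over 40 N, if the wrist force passes 120 N, or if a joint passes its speed limit or range.

## Working session

There is one attempt and no reset: what is moved stays moved. The work goes in short steps, Python scripts to look and compute and a tool call to move; the robot and the scene stay as the last step left them, time stands still between calls to the robot, and variables do not carry over. Pictures are saved under pics/ and viewed, at most 10 in all, crops included, and the job is handed in when it is done.

Besides the shell and the picture viewer there is one more tool, called after ">>>" by a JSON object that holds its "name" and its "arguments", one argument or row to a line. jog_arm: Moves the arm, as the interface text tells. Its arguments: {"type":"object","properties":{"moves":{"type":"array"}},"required":["moves"]}

```bash
mkdir -p pics
cat > h.py <<'E'
import numpy as np, cv2
from bench import env
def snap(n,f):
    p,d=env.read_camera(n); np.savez('pics/'+f+'.npz',p=p,d=d); cv2.imwrite('pics/'+f+'.png',p[:,:,::-1]); return p,d
def pt(n,u,v,z):
    c=env.get_calibration(n); K=np.array([[c['fx'],0,c['cx']],[0,c['fy'],c['cy']],[0,0,1]])
    R=np.array(c['R']);t=np.array(c['t'])
    # invert r_d = r(1+k1 r^2)
    x=(np.atleast_1d(u)-c['cx'])/c['fx'];y=(np.atleast_1d(v)-c['cy'])/c['fy'];a,b=x.copy(),y.copy()
    for _ in range(20): s=1+c['k1']*(a*a+b*b);a,b=x/s,y/s
    D=np.stack([a,b,np.ones_like(a)],1)@R; C=-R.T@t
    return C+D*((z-C[2])/D[:,2])[:,None]
E
python3 - <<'E'
from h import *
a,_=snap('top','t0');b,_=snap('scene','s0')
for n in('top','scene'):
    c=env.get_calibration(n);print(n,-np.array(c['R']).T@c['t'],c['fx'],c['k1'])
cv2.imwrite('pics/both0.png',cv2.resize(np.vstack([a]),(800,600))[:,:,::-1])
s=env.state();print(s['tcp_rot'],s['position'],s['gripper_width'])
E
```

```text
top [ 0.40996456 -0.00144956  1.17012078] 392.6744264817051 -0.03828922327557975
scene [1.19471938 0.80045172 0.75059711] 383.2082894577623 -0.09896488412577606
[-6.83516299e-01 -3.06613314e+00  2.13617143e-03] [0.30780808 0.65592613 0.21786216] 0.999138408488829
```

View pics/both0.png

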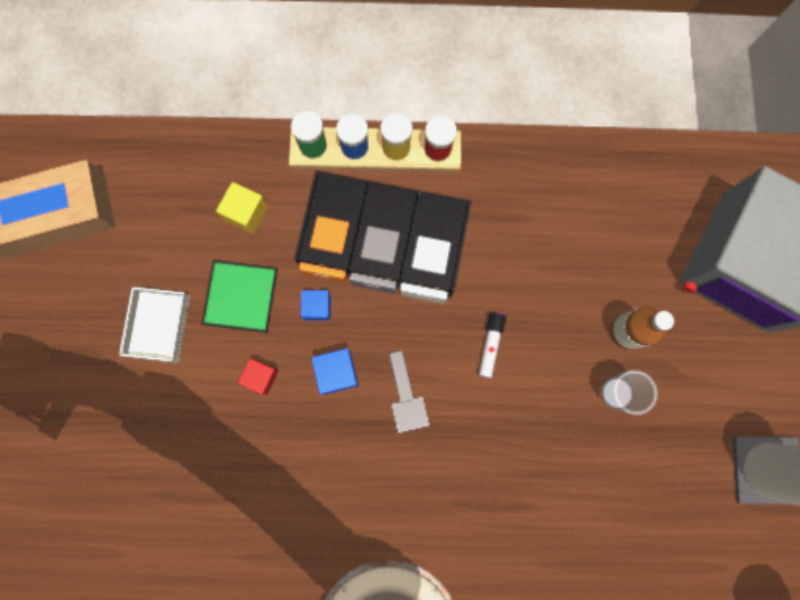

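View pics/s0.png

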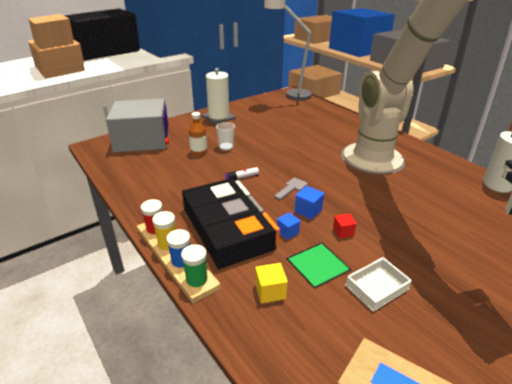

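The top view (800x600) shows these cube-like things: a small blue one at (315,304), a larger blue one at (335,370), a red one at (258,377) and a yellow one at (241,206). The smaller blue one is meant: it isn't red or yellow, and it stands in front of the orange drawer (323,271). The mat is at (240,296), to its left (+y). I'll measure and confirm with a crop.

```bash
cat >> h.py <<'E'
HSV={'blue':((100,130,60),(125,255,255)),'green':((45,120,60),(80,255,255)),'orange':((10,150,150),(20,255,255)),'red':((0,150,100),(6,255,255)),'yellow':((24,150,100),(34,255,255))}
def blobs(p,col,amin=60):
    m=cv2.inRange(cv2.cvtColor(p,cv2.COLOR_RGB2HSV),*HSV[col])
    cs,_=cv2.findContours(m,cv2.RETR_EXTERNAL,cv2.CHAIN_APPROX_NONE)
    return [c for c in cs if cv2.contourArea(c)>amin]
def rect(n,c,z):
    c=c.reshape(-1,2).astype(float);w=pt(n,c[:,0],c[:,1],z)[:,:2]
    r=cv2.minAreaRect((w*1000).astype(np.float32));return np.round(r[0],1),np.round(r[1],1),round(r[2],1)
E
python3 - <<'E'
from h import *
p=np.load('pics/t0.npz')['p'];
for col,z in(('blue',.05),('green',.001),('orange',.074),('red',.04)):
    for c in blobs(p,col,30): print(col,cv2.boundingRect(c),rect('top',c,z))
cv2.imwrite('pics/c0.png',cv2.resize(p[100:290,60:310],(800,600),interpolation=2)[:,:,::-1])
# cabinet top patches: white / grey centroid
d=np.load('pics/t0.npz')['d']
hsv=cv2.cvtColor(p,cv2.COLOR_RGB2HSV)
m=((hsv[...,2]<60)*255).astype(np.uint8);m[:, :180]=0;m[:,310:]=0;m[:100]=0;m[200:]=0
cs=max(cv2.findContours(m,0,1)[0],key=cv2.contourArea);print('cab',cv2.boundingRect(cs),rect('top',cs,.074))
E
```

```text
blue (200, 223, 28, 29) (array([465. , 108.7]), array([69.9, 68.6]), 15.5)
blue (193, 186, 18, 19) (array([585.5, 148.8]), array([53.4, 49.3]), 2.5)
blue (0, 118, 43, 25) (array([769.3, 705.1]), array([ 47.1, 129.7]), 17.2)
blue (219, 91, 16, 10) (array([891.2,  86.6]), array([26.6, 46. ]), 10.1)
green (131, 168, 45, 43) (array([607.8, 303.4]), array([119. , 119.3]), 84.7)
green (192, 87, 16, 13) (array([916.3, 174.2]), array([33.8, 48.4]), 22.5)
orange (406, 209, 20, 11) (array([ 540.8, -459.3]), array([55. , 26.8]), 78.2)
orange (191, 168, 30, 12) (array([643.6, 136.9]), array([86.3, 19.9]), 79.9)
orange (198, 138, 25, 24) (array([714.4, 126.3]), array([61.6, 61.3]), 79.7)
red (152, 229, 26, 24) (array([452.4, 249. ]), array([59.8, 53.7]), 66.7)
red (436, 180, 10, 8) (array([ 639.3, -555.3]), array([23.8, 19.6]), 63.9)
red (272, 92, 16, 10) (array([896.1, -72.5]), array([47.6, 27. ]), 83.5)
cab (189, 110, 111, 80) (array([719.8,  28. ]), array([293.7, 186. ]), 79.7)
```

View pics/c0.png

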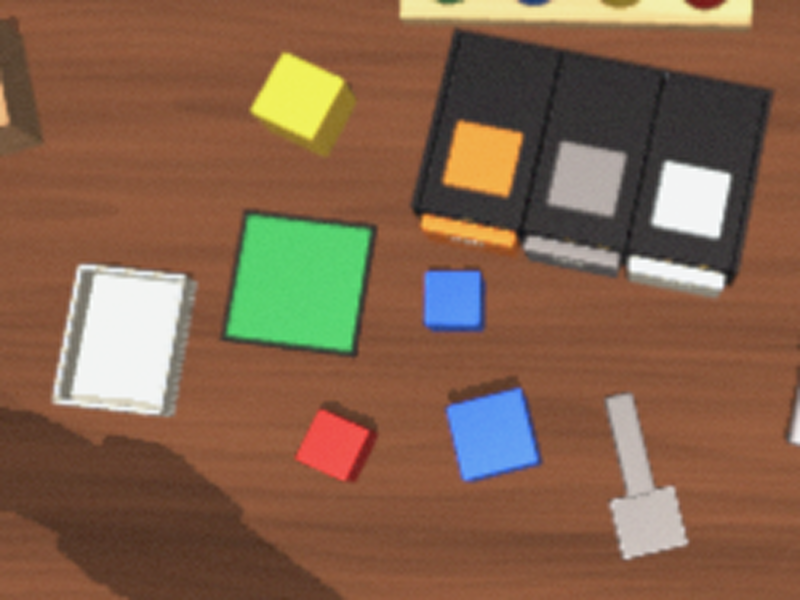

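The crop confirms it: the small blue cube at (453,299) is in front of the orange drawer (470,232), and the larger blue one is at (493,434). Plan: straddle the cube with a loose cage, slide it about 155 mm to +y onto the mat, then press the drawer with shut fingers.

```bash
cat >> h.py <<'E'
from scipy.spatial.transform import Rotation as Ro
def go(x,y,z,yaw=90):
    s=env.state();R=Ro.from_rotvec(s['tcp_rot']);ya=np.radians(yaw)
    yt=np.array([np.cos(ya),np.sin(ya),0]);zt=np.array([0,0,-1.]);G=Ro.from_matrix(np.stack([np.cross(yt,zt),yt,zt],1))
    d=R.inv().apply(np.array([x,y,z])-s['position'])/.04;r=np.degrees((R.inv()*G).as_rotvec())/5
    print('t',s['time_s'],'pos',s['position'].round(4) if hasattr(s['position'],'round') else s['position'],'move',d.round(3),r.round(2))
E
python3 -c "
from h import *
go(.585,.149,.14)"
```

```text
t 0.1 pos [0.3078 0.6559 0.2179] move [-11.656  -8.527   1.959] [-0.02 -0.   -5.03]
```

>>> {"name": "jog_arm", "arguments": {
  "moves": [
    [-11.65,-8.5,0,0,0,-5,0],
    [-11.65,-8.5,0,0,0,-5,0],
    [-11.65,-8.5,0,0,0,-5,0],
    [-11.65,-8.5,0,0,0,-5,0],
    [-11.65,-8.5,0,0,0,-5,0],
    [-11.65,-8.5,0,0,0,-5,0],
    [-11.65,-8.5,0,0,0,-5,0],
    [-11.65,-8.5,0,0,0,-5,0]
  ]
}}

```text
time_s: 0.77
position: [0.4689, 0.362, 0.2185]
tcp_rot: [-0.004, -3.141, 0.0]
wrist_force: [0.3, 0.3, -0.1]
gripper_width: 1.002
finger_force: 0.0
```

```bash
python3 -c "
from h import *
go(.585,.149,.14)"
```

```text
t 0.7667 pos [0.4689 0.362  0.2185] move [-2.916 -5.317  1.962] [-0.   -0.   -0.03]
```

>>> {"name": "jog_arm", "arguments": {
  "moves": [
    [-2.9,-5.3,1.5,0,0,0,0],
    [-2.9,-5.3,1.5,0,0,0,0],
    [-2.9,-5.3,1.5,0,0,0,0],
    [-2.9,-5.3,1.5,0,0,0,0],
    [-2.9,-5.3,1.5,0,0,0,0],
    [-2.9,-5.3,1.5,0,0,0,0],
    [-2.9,-5.3,1.5,0,0,0,0],
    [-2.9,-5.3,1.5,0,0,0,0]
  ]
}}

```text
time_s: 1.43
position: [0.5844, 0.1486, 0.1576]
tcp_rot: [-0.012, -3.14, 0.002]
wrist_force: [-1.0, 0.4, 0.6]
gripper_width: 0.998
finger_force: 0.0
```

```bash
python3 -c "
from h import *
go(.585,.149,.012)
b,_=snap('scene','s1')
cv2.imwrite('pics/c1.png',cv2.resize(b[150:300,200:400],(800,600),interpolation=2)[:,:,::-1])
# cube from scene view: floor hits
for c in blobs(b,'blue',60): print(cv2.boundingRect(c))
"
```

```text
t 1.4333 pos [0.5844 0.1486 0.1576] move [-0.021  0.016  3.641] [-0.02 -0.02 -0.09]
(371, 364, 48, 20)
(170, 248, 13, 19)
(278, 213, 22, 26)
(295, 188, 29, 31)
(330, 9, 32, 47)
(286, 0, 14, 13)
(125, 0, 169, 109)
```

View pics/c1.png

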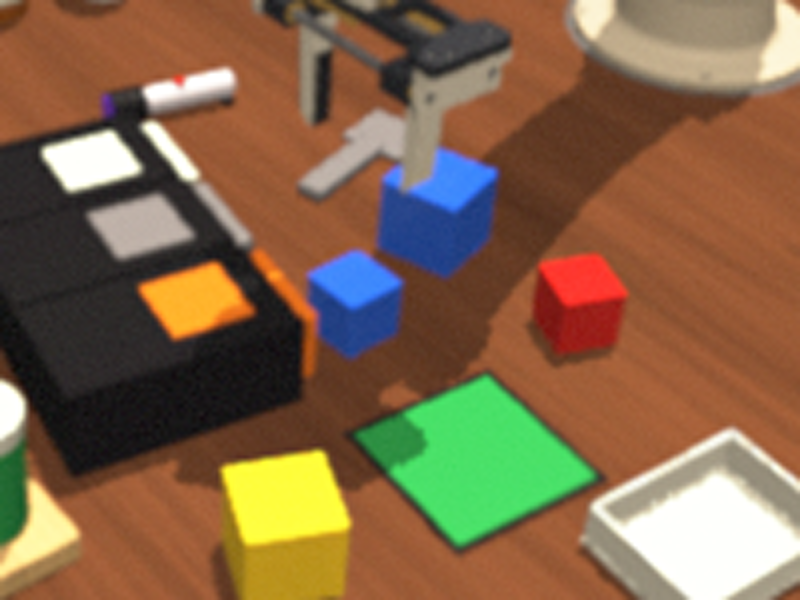

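The view shows the open gripper over the small cube (355,303 in the crop), with the fingers on either side in y. I'll descend, then close to a loose cage.

>>> {"name": "jog_arm", "arguments": {
  "moves": [
    [0,0,1,0,0,0,0],
    [0,0,2,0,0,0,0],
    [0,0,3,0,0,0,0],
    [0,0,3.5,0,0,0,0],
    [0,0,3.6,0,0,0,0],
    [0,0,3.6,0,0,0,0.3],
    [0,0,3.6,0,0,0,0.38],
    [0,0,3.6,0,0,0,0.38]
  ]
}}

```text
time_s: 2.15
position: [0.5847, 0.1528, 0.0165]
tcp_rot: [0.003, 3.139, 0.002]
wrist_force: [0.2, 0.2, 0.2]
gripper_width: 0.834
finger_force: 0.0
```

```bash
python3 -c "
from h import *
go(.607,.303,.013)
b,_=snap('scene','s2')
cv2.imwrite('pics/c2.png',cv2.resize(b[150:300,200:400],(800,600),interpolation=2)[:,:,::-1])
"
```

```text
t 2.15 pos [0.5847 0.1528 0.0165] move [-0.55   3.756  0.093] [ 0.01  0.03 -0.02]
```

View pics/c2.png

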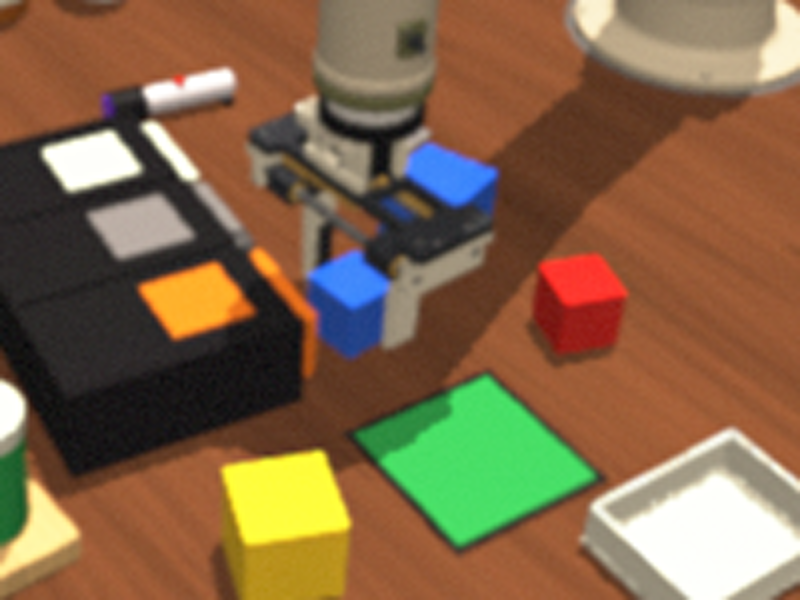

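The fingers straddle the small cube (345,300) with its x roughly centred. I'll finish the cage and slide.

>>> {"name": "jog_arm", "arguments": {
  "moves": [
    [0,0,0,0,0,0,0.4],
    [0,0,0,0,0,0,0.4],
    [0,0,0,0,0,0,0.4],
    [0,0.2,0,0,0,0,0.4],
    [-0.04,0.45,0,0,0,0,0.4],
    [-0.08,0.7,0,0,0,0,0.4],
    [-0.12,0.95,0,0,0,0,0.4],
    [-0.16,1.2,0,0,0,0,0.4]
  ]
}}

```text
time_s: 2.87
position: [0.5904, 0.2015, 0.0146]
tcp_rot: [0.002, 3.142, 0.0]
wrist_force: [-0.5, -1.2, 1.4]
gripper_width: 0.6
finger_force: 0.6
```

```bash
python3 -c "
from h import *
go(.607,.303,.013)
b,_=snap('scene','s3')
cv2.imwrite('pics/c3.png',cv2.resize(b[150:300,200:400],(800,600),interpolation=2)[:,:,::-1])
"
```

```text
t 2.8667 pos [0.5904 0.2015 0.0146] move [-0.411  2.539  0.04 ] [ 0.    0.   -0.02]
```

View pics/c3.png

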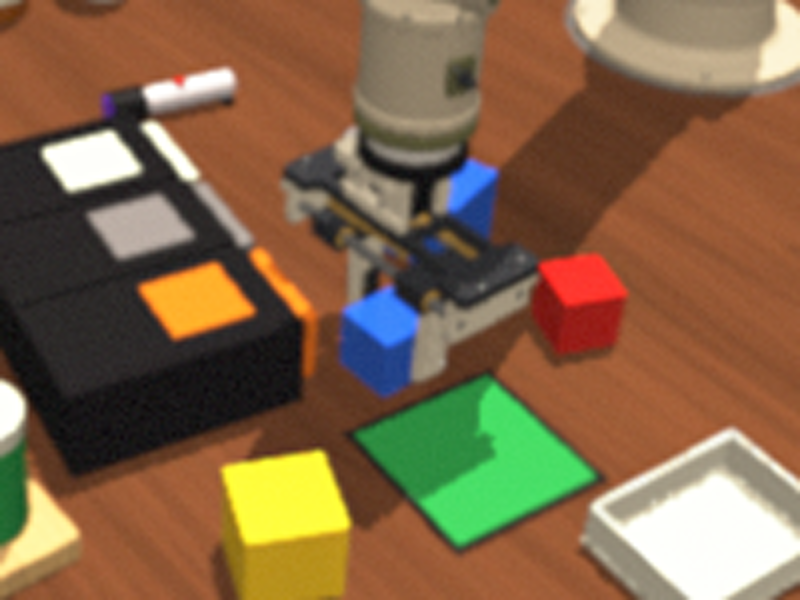

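The cube is sliding inside the cage, now at (383,340). I'll continue with less x shift, because the cube sits slightly to the far side of the pads.

>>> {"name": "jog_arm", "arguments": {
  "moves": [
    [0,0.3,0,0,0,0,0.4],
    [0,0.6,0,0,0,0,0.4],
    [0,0.9,0,0,0,0,0.4],
    [0,1.2,0,0,0,0,0.4],
    [0,1.5,0,0,0,0,0.4],
    [0,1.8,0,0,0,0,0.4],
    [0,2.1,0,0,0,0,0.4],
    [0,2.3,0,0,0,0,0.4]
  ]
}}

```text
time_s: 3.58
position: [0.5903, 0.294, 0.0146]
tcp_rot: [0.002, 3.141, 0.001]
wrist_force: [-0.2, -0.8, 0.3]
gripper_width: 0.602
finger_force: 0.3
```

>>> {"name": "jog_arm", "arguments": {
  "moves": [
    [0,0.1,0,0,0,0,0.4],
    [0,0.1,0,0,0,0,0.4],
    [0,0.1,0,0,0,0,0.4]
  ]
}}

```text
time_s: 3.83
position: [0.5906, 0.2956, 0.0146]
tcp_rot: [0.004, 3.141, -0.0]
wrist_force: [-0.2, -0.4, -0.7]
gripper_width: 0.607
finger_force: 0.0
```

```bash
python3 -c "
from h import *
go(.607,.303,.013)
b,_=snap('scene','s4')
cv2.imwrite('pics/c4.png',cv2.resize(b[150:300,200:400],(800,600),interpolation=2)[:,:,::-1])
"
```

```text
t 3.8333 pos [0.5906 0.2956 0.0146] move [-0.409  0.186  0.041] [-0.    0.   -0.03]
```

View pics/c4.png

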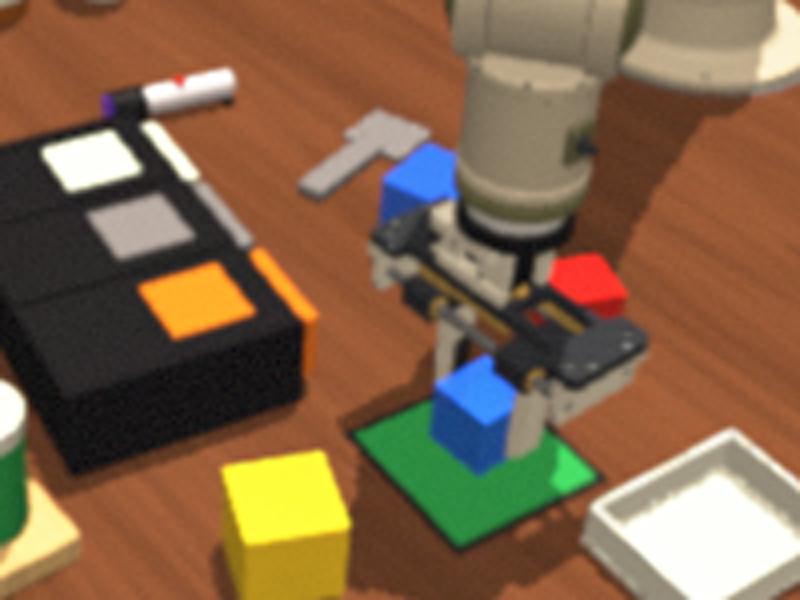

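The cube is on the mat (480,415), well inside the rim. I'll open, rise, and check from above.

>>> {"name": "jog_arm", "arguments": {
  "moves": [
    [0,0,0,0,0,0,0.2],
    [0,0,0,0,0,0,0],
    [0,0,0,0,0,0,0],
    [0,0,0,0,0,0,0],
    [0,0,-1,0,0,0,0],
    [0,0,-2,0,0,0,0],
    [0,0,-3,0,0,0,0],
    [0,0,-4,0,0,0,0]
  ]
}}

```text
time_s: 4.55
position: [0.5902, 0.2954, 0.1763]
tcp_rot: [-0.004, -3.141, 0.0]
wrist_force: [0.7, 1.2, 0.5]
gripper_width: 1.0
finger_force: 0.0
```

>>> {"name": "jog_arm", "arguments": {
  "moves": [
    [2,0,0,0,0,0,1],
    [4,0,0,0,0,0,1],
    [4,-1,0,0,0,0,1],
    [4,-2,0,0,0,0,1],
    [4,-3,0,0,0,0,1],
    [4,-4,0,0,0,0,1],
    [4,-4,0,0,0,0,1],
    [4,-4,0,0,0,0,1]
  ]
}}

```text
time_s: 5.22
position: [0.4287, 0.1307, 0.1749]
tcp_rot: [-0.013, -3.141, 0.004]
wrist_force: [-0.1, -0.3, 0.3]
gripper_width: 0.473
finger_force: 0.0
```

```bash
python3 -c "
from h import *
p,_=snap('top','t5');b,_=snap('scene','s5')
for c in blobs(p,'blue'): print(cv2.boundingRect(c),rect('top',c,.05))
for c in blobs(p,'orange'): print('or',cv2.boundingRect(c),rect('top',c,.074))
# orange drawer: patch & front in scene; extreme corners
for c in blobs(b,'orange',20): print('sc',cv2.boundingRect(c),rect('scene',c,.074))
# lower edge of orange front in top view at z=.009, and front corners
c=[c for c in blobs(p,'orange') if cv2.boundingRect(c)[0]<200 and cv2.boundingRect(c)[1]>150][0].reshape(-1,2)
w=pt('top',c[:,0].astype(float),c[:,1].astype(float),.037)[:,:2]; n=np.array([.984,-.178]);t=np.array([.178,.984])
print('front blob along-n @z.037',(w@n).min(),(w@n).max(),'t',(w@t).min(),(w@t).max())
m=cv2.inRange(cv2.cvtColor(p,cv2.COLOR_RGB2HSV),(0,0,0),(180,255,60))
go(.5,.2,.14)
cv2.imwrite('pics/c5.png',np.hstack([cv2.resize(p[140:240,110:230],(400,333),interpolation=2),cv2.resize(b[180:280,230:350],(400,333),interpolation=2)])[:,:,::-1])
"
```

```text
(203, 223, 23, 12) (array([485. , 108.2]), array([31.7, 59.4]), 15.5)
(143, 182, 21, 19) (array([593.6, 289.4]), array([52.9, 57.9]), 1.4)
(0, 118, 43, 25) (array([769.3, 705.1]), array([ 47.1, 129.7]), 17.2)
(219, 91, 16, 10) (array([891.1,  86.8]), array([26.6, 45.5]), 10.1)
or (407, 210, 19, 10) (array([ 539.7, -461.3]), array([51., 25.]), 81.8)
or (191, 168, 30, 11) (array([645. , 136.7]), array([86.3, 17.1]), 79.9)
or (198, 138, 25, 24) (array([714.5, 126.4]), array([61.3, 61.3]), 79.7)
sc (332, 226, 180, 158) (array([536.9, 563.4]), array([507.4, 159.7]), 88.3)
sc (235, 215, 29, 20) (array([710.6, 125.9]), array([66.6, 64.7]), 79.7)
sc (174, 213, 13, 17) (array([862.8,  -2.5]), array([82.8, 27.8]), 73.4)
sc (208, 209, 277, 175) (array([776.5, 437.3]), array([310. , 684.2]), 0.2)
sc (289, 191, 8, 9) (array([516.2,  86.5]), array([45.6, 16.4]), 36.8)
sc (351, 173, 161, 140) (array([282.5, 463.1]), array([546.1, 299.5]), 89.0)
sc (333, 157, 12, 17) (array([254.5,  50.5]), array([110.4,  36.4]), 28.2)
sc (208, 148, 83, 68) (array([531.7, -83.6]), array([465.3, 156.7]), 87.9)
sc (39
[... 394 characters left out ...]
 8) (array([ -16.7, -154.4]), array([25. , 76.5]), 5.6)
sc (169, 114, 49, 31) (array([ 539.9, -507.7]), array([152.4, 336.8]), 3.4)
sc (344, 112, 16, 12) (array([-107.1, -210.5]), array([110.5,  63.9]), 88.7)
sc (276, 102, 38, 18) (array([  44. , -410.5]), array([161.2, 144.7]), 1.0)
sc (230, 99, 107, 92) (array([ 264.7, -271.9]), array([803.7, 313.4]), 89.1)
sc (309, 97, 12, 9) (array([-103.7, -454.9]), array([107.8,  44.1]), 66.2)
sc (255, 92, 41, 14) (array([  40.1, -580.5]), array([194. , 136.3]), 86.3)
front blob along-n @z.037 0.6084803465318899 0.6263232706054759 t 0.21069721382022463 0.299934865697714
t 5.3167 pos [0.4305 0.1355 0.175 ] move [-1.73   1.621  0.878] [ 0.    0.01 -0.06]
```

View pics/c5.png

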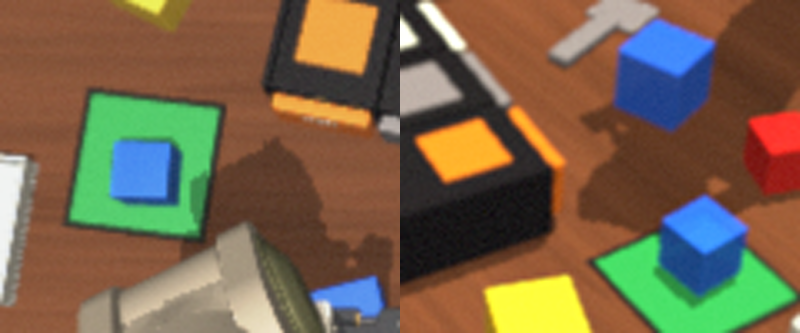

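The cube stands on the mat about 14 mm off centre in each axis, inside the limit, and the drawer is shut. The orange face centre is near (0.649, 0.140), with its inward normal yawed about -10°. I'll pre-position in front of it with shut fingers.

```bash
python3 -c "
from h import *
go(.593,.150,.175,79.8)"
```

```text
t 5.3167 pos [0.4305 0.1355 0.175 ] move [-4.062e+00  3.830e-01  4.000e-03] [0.   0.01 1.98]
```

>>> {"name": "jog_arm", "arguments": {
  "moves": [
    [-1,0.1,0,0,0,1,1],
    [-2,0.2,0,0,0,2,1],
    [-3,0.38,0,0,0,2,1],
    [-4,0.38,0,0,0,2,1],
    [-4.05,0.38,0,0,0,2,1],
    [-4.05,0.38,0,0,0,2,1],
    [-4.05,0.38,1,0,0,2,1],
    [-4.05,0.38,2,0,0,2,1]
  ]
}}

```text
time_s: 5.98
position: [0.5929, 0.1528, 0.0956]
tcp_rot: [0.275, 3.125, 0.004]
wrist_force: [0.8, -0.5, -1.5]
gripper_width: 0.005
finger_force: 0.0
```

>>> {"name": "jog_arm", "arguments": {
  "moves": [
    [0,0,1,0,0,0,1],
    [0,0,1.45,0,0,0,1],
    [0,0,1.45,0,0,0,1],
    [0,0,1.45,0,0,0,1]
  ]
}}

```text
time_s: 6.32
position: [0.5908, 0.1518, 0.0361]
tcp_rot: [-0.275, -3.127, 0.001]
wrist_force: [0.2, 0.4, -0.2]
gripper_width: 0.004
finger_force: 0.0
```

```bash
python3 -c "
from h import *
go(.642,.1411,.036,79.8);s=env.state();print(s['wrist_force'],s['gripper_width'])
b,_=snap('scene','s6')
cv2.imwrite('pics/c6.png',cv2.resize(b[150:300,200:400],(800,600),interpolation=2)[:,:,::-1])"
```

```text
t 6.3167 pos [0.5908 0.1518 0.0361] move [-1.306 -0.041 -0.   ] [-0.01 -0.03  0.03]
[ 0.2481787   0.37498244 -0.18271891] 0.0037973089428982756
```

View pics/c6.png

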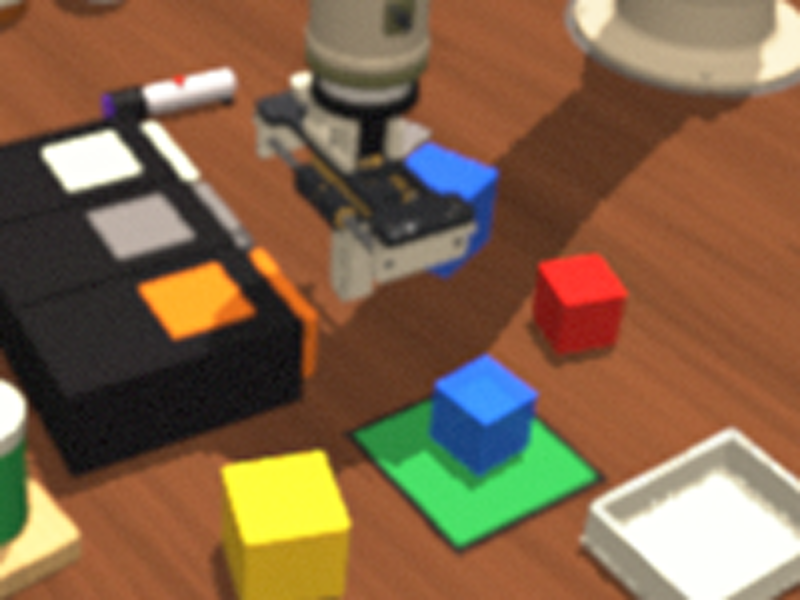

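The shut fingers (350,265) are in front of the orange face (285,300) with clear space. I'll approach in small steps.

>>> {"name": "jog_arm", "arguments": {
  "moves": [
    [-0.4,0,0,0,0,0,1],
    [-0.8,0,0,0,0,0,1],
    [-0.9,0,0,0,0,0,1],
    [-1.0,0,0,0,0,0,1],
    [-1.05,0,0,0,0,0,1],
    [-1.1,0,0,0,0,0,1],
    [-1.15,0,0,0,0,0,1],
    [-1.15,0,0,0,0,0,1]
  ]
}}

```text
time_s: 7.03
position: [0.6358, 0.1435, 0.0371]
tcp_rot: [-0.276, -3.127, 0.0]
wrist_force: [-3.8, 1.1, 3.2]
gripper_width: 0.007
finger_force: 2.5
```

>>> {"name": "jog_arm", "arguments": {
  "moves": [
    [-0.04,0,0,0,0,0,1],
    [-0.08,0,0,0,0,0,1],
    [-0.08,0,0,0,0,0,1]
  ]
}}

```text
time_s: 7.28
position: [0.6397, 0.1427, 0.037]
tcp_rot: [-0.277, -3.128, -0.0]
wrist_force: [-4.5, 1.6, 4.4]
gripper_width: 0.005
finger_force: 2.4
```

>>> {"name": "jog_arm", "arguments": {
  "moves": [
    [-0.04,0,0,0,0,0,1],
    [-0.08,0,0,0,0,0,1],
    [-0.08,0,0,0,0,0,1]
  ]
}}

```text
time_s: 7.53
position: [0.6417, 0.1423, 0.0367]
tcp_rot: [-0.276, -3.126, 0.0]
wrist_force: [-8.7, 1.0, 6.3]
gripper_width: 0.003
finger_force: 4.3
```

>>> {"name": "jog_arm", "arguments": {
  "moves": [
    [-0.05,0,0,0,0,0,1],
    [-0.1,0,0,0,0,0,1],
    [-0.1,0,0,0,0,0,1]
  ]
}}

```text
time_s: 7.78
position: [0.6419, 0.1422, 0.0365]
tcp_rot: [-0.274, -3.12, 0.002]
wrist_force: [-19.6, 4.0, 13.4]
gripper_width: 0.004
finger_force: 9.8
```

>>> {"name": "jog_arm", "arguments": {
  "moves": [
    [0.2,0,0,0,0,0,1],
    [0.4,0,0,0,0,0,1],
    [0.6,0,0,0,0,0,1],
    [0.9,0,0,0,0,0,1],
    [1.2,0,0,0,0,0,1],
    [1.5,0,0,0,0,0,1],
    [1.8,0,0,0,0,0,1],
    [2.0,0,0,0,0,0,1]
  ]
}}

```text
time_s: 8.45
position: [0.5687, 0.1552, 0.0369]
tcp_rot: [0.277, 3.128, 0.0]
wrist_force: [0.7, 0.0, -0.0]
gripper_width: 0.005
finger_force: 0.0
```

>>> {"name": "jog_arm", "arguments": {
  "moves": [
    [0.5,0,0,0,0,0,1],
    [0.5,0,-1,0,0,0,1],
    [0.5,0,-2,0,0,0,1],
    [0.5,0,-3,0,0,0,1],
    [1.5,0,-4,0,0,0,1],
    [2.5,0,-4,0,0,0,1],
    [2.5,0,-4,0,0,0,1],
    [2.5,0,-4,0,0,0,1]
  ]
}}

```text
time_s: 9.12
position: [0.4686, 0.1733, 0.1981]
tcp_rot: [0.274, 3.128, 0.002]
wrist_force: [-1.0, 0.3, -0.5]
gripper_width: 0.002
finger_force: 0.0
```

```bash
python3 -c "
from h import *
p,_=snap('top','t7');b,_=snap('scene','s7')
for c in blobs(p,'blue'): print(cv2.boundingRect(c),rect('top',c,.05))
for c in blobs(p,'orange'): print('or',cv2.boundingRect(c),rect('top',c,.074))
cv2.imwrite('pics/c7.png',np.hstack([cv2.resize(p[110:240,110:310],(400,260),interpolation=2),cv2.resize(b[150:280,200:400],(400,260),interpolation=2)])[:,:,::-1])"
```

```text
(212, 223, 16, 28) (array([468. ,  91.9]), array([75.9, 42.3]), 2.1)
(0, 118, 43, 25) (array([769.3, 705.2]), array([ 47.1, 129.5]), 17.2)
(219, 91, 15, 10) (array([891.8,  88.8]), array([27.9, 43.1]), 5.8)
or (406, 210, 20, 10) (array([ 540. , -459.7]), array([54. , 24.2]), 82.5)
or (188, 181, 30, 12) (array([606.8, 143.5]), array([84.5, 17.5]), 80.0)
or (199, 138, 24, 24) (array([714.5, 126.5]), array([61.1, 61.3]), 79.7)
```

View pics/c7.png

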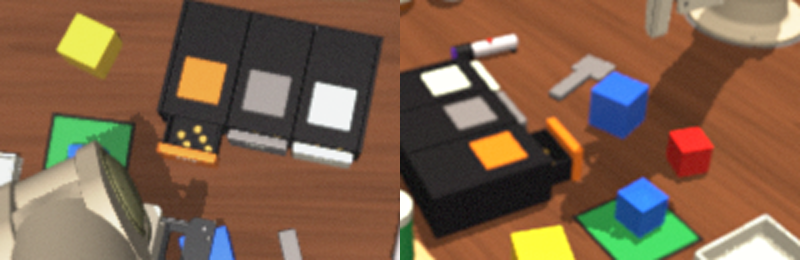

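The orange drawer is ajar: its front in the top view moved 38 mm, to (187,153) in the crop. The white and grey drawers are shut, the cube stands on the mat (640,207), and the arm touches nothing.

```bash
python3 -c "
from h import *
print(env.finish_job())"
```

```text
the job is handed in; nothing more can be done
None
```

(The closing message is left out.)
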